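Pull gauge blades from spring clips and reject the weak clip

ROBOT

A 6-joint arm with a two-finger parallel gripper is mounted at the origin on a cart in front of the work surface, level with it; the furniture and walls round the work are solid. World frame = base frame: x ahead of the robot, y to its left, z up, the work surface at z = 0. Lengths are in m, angles in rad, forces in N, time in s.
With the tool pointing down it reaches from about 0.4 to 0.925 m from the base axis. Payload 12.5 kg.
Tool frame: the origin (TCP) lies at the very end of the fingers, on their centre line; the grasp point (between the pads) lies 19 mm behind it; y points along the fingers, z is the direction in which the jaws open and shut, and the axes are right-handed (so a half turn about y gives the same grasp; the last joint's range is limited). The gripper opens to 95 mm and grips with 3 to 60 N. Pads are 20 mm wide; open, the fingers measure 119 mm over their backs; the gripper's body (75 mm by 180 mm) begins 59 mm behind the grasp point.
Start: joints at [-1.363, 0.491, 1.559, -0, 1.092, -0.106], TCP at [0.193, -0.594, 0.215] pointing down, gripper open.
Joint ranges: [-3.1, 3.1], [-0.84, 2.19], [0.05, 2.79], [-1.13, 4.28], [0.06, 2.93], [-2.69, 2.69]. Speed limits (rad/s): [2.22, 2.22, 2.79, 3.14, 3.14, 3.14].

INTERFACE

Orientations are given as a unit quaternion [x, y, z, w].
In Python, from plant import ctrl gives the robot as it stands.
- The arm moves only by the tool apply_moves, never from a script. Its argument "targets" is one flat list of numbers, 7 for each row, row after row: the finger opening in cm, from 0 to 9.51, then the shift along the tool's x, y, z in cm, then the turn, a rotation vector about the tool's x, y, z in degrees. In form: [jaw, x, y, z, rx, ry, rz, jaw, x, y, z, rx, ry, rz, ...]. A call has 1 to 8 rows; each row is the pose to reach, as a shift and turn from the pose commanded when the call began, along the tool's axes at that moment; what a row does not reach only later rows make up. A row lasts 1/8 s, in which the tool goes at most 62.5 mm and 10.7 degrees, less where a joint would pass 70% of its speed; a pose out of reach is approached as far as the arm can. A call with a gripper value outside its range is refused whole. The fingers move at their own pace and stop on an object; "newtons" is the grip in N (left out, the last holds). Time passes only in rows, so rows that repeat a pose let the fingers close. It gives the time, the measured TCP pose, the force and the opening at its end, in the units of the state.
- ctrl.get_state(): the state, without advancing time (a new reading comes with each control period).
- ctrl.snapshot(name): name is "scene" or "top"; returns a dict with "color" (384x512x3 uint8, red, green, blue), "K" (3x3 intrinsics, pixels), "k1" (the pictures are not rectified: a ray, as slopes to the right and down, at radius r is drawn at 1 + k1 r^2 times it, then the intrinsics apply), "R" (3x3) and "t" (3): a world point X has camera coordinates R X + t. Camera axes: x right, y down, z forward; pixel columns grow to the right and rows downward; lengths in m; the calibration is good to about 2 mm. A picture is of the moment at which its call begins. There is no depth.
- ctrl.finish_job(): hands the job in, once; it reports no verdict.
The state is a dict: "clock": time; "q": joint angles; "qvel": joint speeds; "tau": joint torques, N m; "tcp_pos": TCP position; "ee_rot": TCP orientation; "force": force on the tool from outside, world axes, zero at the start; "torque": the same for the moment, N m; "width": finger opening in m.
Only numpy, scipy, OpenCV 4.12 (cv2) and the standard library are available. Lean on these libraries where they do the work, as an engineer would, in place of code of your own. Each camera call takes 0.05 s, during which the arm holds its last target. There are 200 camera calls.

TASK

One of the three spring clips in the pull-test fixture has gone weak. Draw the gauge blade straight and level out of each clip in turn without jamming it, feeling how hard each clip holds on, and leave the blades lying clear of the clips; then lift the clip that let go far more easily than the others out of its nest and set it down gently, the right way up, in the empty half of the black sample tray. Leave the two sound clips in their nests and do not disturb the loupe, micrometer and plug gauge lying round the work.

Things in the scene. Friction and masses are not known exactly. Their poses are not given: they have to be found in the camera images.
- fixture: aluminium pull-test fixture 188 (x) x 220 (y) mm, fixed. Origin on the desk below the step in its top; x points from the front deck to the clips, y left, z up. The deck (x -102 to 0 mm) is 16 mm above the desk, the nest floor (x above 0) 10 mm. Nests at y = -72, 0, 72 mm, one clip in each, its front against the step
- nest_middle (a point): on the floor of the middle nest, 33 mm behind the step, same axes as the fixture. Rails 5 mm high on both sides (1.2 mm gap) and a 6 mm bar at the back locate each clip; it lifts straight up out of its nest
- deck_middle (a point): on the front deck, 7 mm ahead of the step on the middle nest's centre line, same axes as the fixture. At each nest two guide rails on the deck (x 0 to 14 mm ahead of the step, 7 mm high, inner faces 11.5 mm either side of the centre line) guide the blade
- clip_a_grip (a point): One of three look-alike steel spring clips (which is weak cannot be seen); point midway between its two cheeks, 18 mm above its underside; x to its back, z up. Clip 66 (x) x 32 (y) x 38 mm high, 0.13 kg. Base 6 mm thick; the rigid cheeks, 32 mm over their outsides, rise to 27 mm above the underside and reach 13 mm ahead of and behind this point: lift the clip by gripping across them, along y
- clip_b_grip (a point): One of three look-alike steel spring clips (which is weak cannot be seen); point midway between its two cheeks, 18 mm above its underside; x to its back, z up. Same clip as clip_a. A sprung upper jaw between the cheeks presses the blade on the base, its lip 29 mm ahead (-x) of this point; its thumb tab rises at the back to 38 mm above the underside
- clip_c_grip (a point): One of three look-alike steel spring clips (which is weak cannot be seen); point midway between its two cheeks, 18 mm above its underside; x to its back, z up. Same clip as clip_a. Only friction holds the blade: it takes about 6 to 14 N to slide it steadily out of a sound clip, and out of the weak clip (2 to 4 N) less than half of what either sound one takes
- blade_a_grip (a point): centre of the grip block of the gauge blade that starts in clip_a: block 18 (x) x 12 (y: grip across this) x 26 mm high, upright on the end of a flat blade 68 x 20 x 4 mm. Point 17 mm above the blade's underside, 9 mm from its outer end; x points along the blade into the clip, tip 59 mm away; z up. Blade and block weigh 70 g
- blade_b_grip (a point): the same point of the equal gauge blade that starts in clip_b. About 25 mm of each blade is in its clip. It slides out along its own -x, flat on the deck, is free of the jaw after 30 mm at most, and drawn out by 40 mm it lies flat on the fixture's front deck by itself
- blade_c_grip (a point): the same point of the equal gauge blade that starts in clip_c. Sideways play of each blade between its guide rails is about 1.5 mm either way; pushed sideways or down on the deck the blade drags more and falsifies the felt pull
- tray_empty_half (a point): centre of the floor of the empty right half of the black sample tray, 2 mm above the desk; x along the divider, y to the other half, z up. This half is 126 (x) x 97 (y) mm inside; outer walls 26 mm high, divider 14 mm high. The clip fits with its long side along the divider
- tray: black two-part sample tray, 130 x 200 x 26 mm over its walls; origin under its centre, y from the empty half (-y) to the half with earlier rejects (+y)
- loupe: folding magnifier 37 x 84 x 15 mm lying on the desk, origin under its centre; bystander
- micrometer: micrometer 51 x 126 x 19 mm lying on the desk, origin under its centre; bystander
- plug_gauge: plug gauge with black handle, 18 x 108 x 16 mm, lying on the desk, origin under its centre; bystander

How it is judged:
By the outcome, as a careful person would: the job done as asked, in the order asked, and still so for the second after the job is handed in, with the robot touching nothing.
It also fails if it takes over 72 s, if anything falls off the work surface, if the arm or the gripper's body presses on something with over 40 N, if the wrist force passes 120 N, or if a joint passes its speed limit or range.

## Working session

There is one attempt and no reset: what is moved stays moved. The work goes in short steps, Python scripts to look and compute and a tool call to move; the robot and the scene stay as the last step left them, time stands still between calls to the robot, and variables do not carry over. Pictures are saved under pics/ and viewed, about 8 in all and at most 12, crops included, and the job is handed in when it is done.

Besides the shell and the picture viewer there is one more tool, called after "Emit:" as name(argument=value, ...) on one line, values as JSON. apply_moves: Moves the arm, as the interface text tells. Its arguments: {"type":"object","properties":{"targets":{"type":"array"},"newtons":{"type":"number"}},"required":["targets"]}

```bash
ls; mkdir -p pics
python3 - <<'E'
from plant import ctrl
import cv2
s=ctrl.get_state();print({k:(v.tolist() if hasattr(v,'tolist') else v) for k,v in s.items()})
for n in("scene","top"):
    d=ctrl.snapshot(n);cv2.imwrite(f"pics/{n}0.png",cv2.resize(d["color"][:,:,::-1],(800,600),interpolation=cv2.INTER_CUBIC))
    print(n,d["K"],d["k1"],d["R"],d["t"])
E
```

```text
pics
{'clock': 0.0, 'q': [-1.3625874452039686, 0.4915632869299858, 1.5594721510937326, 2.3567247247917913e-06, 1.0917197399735903, -0.10558531545956273], 'qvel': [-0.00231672039619209, -0.0014366014755127616, 0.0016129825549323147, 0.0006544308255535323, -0.00028578315798508016, -4.3415462445345435e-05], 'tau': [0.0007674788685108069, -61.26584529876709, -25.81875443458557, 0.06927439710125327, 0.048156873090192676, -9.430900263396325e-05], 'tcp_pos': [0.19289533691747834, -0.5942144214279865, 0.2140516242070992], 'ee_rot': [-0.11050833108598283, 0.698831756343137, -0.6980107335935396, 0.1104676462823655], 'force': [0.7542531068078879, 0.02779533657591347, -0.16526072293229213], 'torque': [-0.013198014587517926, 0.023066297053184352, 0.0010852229593128516], 'width': 0.09495751014397408}
scene [[461.01936304   0.         255.6558245 ]
 [  0.         461.01936304 186.84029601]
 [  0.           0.           1.        ]] 0.015384485472557472 [[ 0.78757939 -0.61619517 -0.00471359]
 [-0.47944763 -0.60795673 -0.63286538]
 [ 0.38710293  0.50069165 -0.7742475 ]] [-0.45026899  0.22963425  1.20120301]
top [[388.11934617   0.         253.00353293]
 [  0.         388.11934617 184.32451381]
 [  0.           0.           1.        ]] -0.091492051533772 [[ 0.01144841 -0.99990797  0.00727867]
 [-0.98214237 -0.01261145 -0.18771603]
 [ 0.18779055 -0.00499964 -0.98219637]] [-0.05540661  0.49680248  1.05722346]
```

View pics/scene0.png

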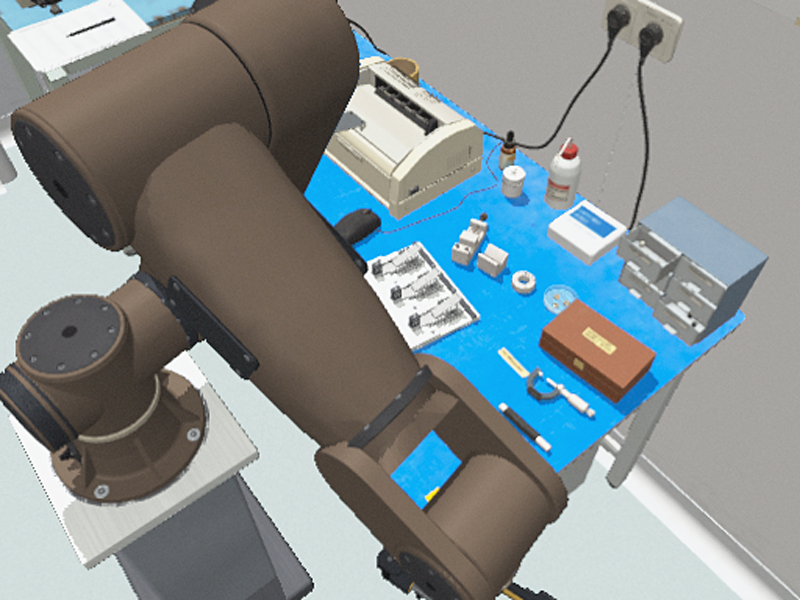

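View pics/top0.png

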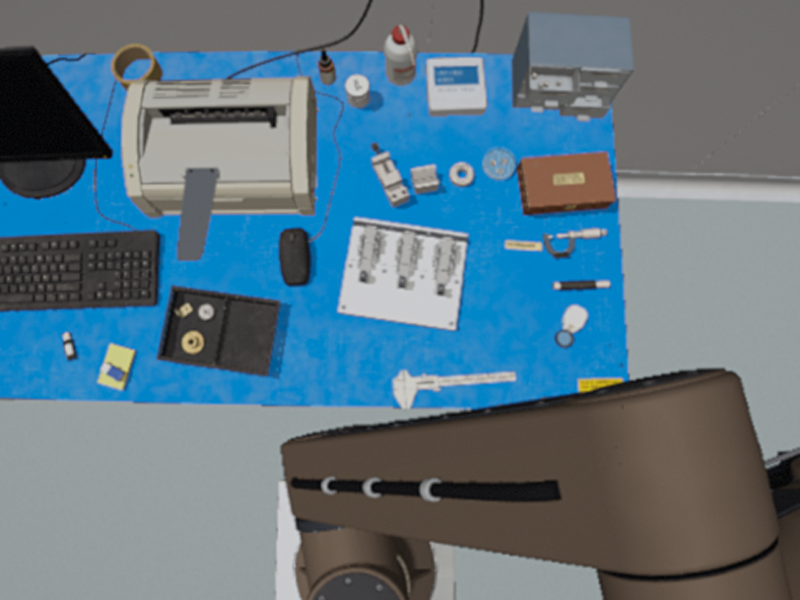

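```bash
cat > h.py <<'E'
import numpy as np, cv2
from plant import ctrl
from scipy.spatial.transform import Rotation as Rn
def snap(n): return ctrl.snapshot(n)
def proj(d,X):
    c=np.atleast_2d(X)@d["R"].T+d["t"]; s=c[:,:2]/c[:,2:]
    s=s*(1+d["k1"]*(s**2).sum(1,keepdims=True)); return s*d["K"][0,0]+d["K"][:2,2]
def ray(d,p):
    u=(np.atleast_2d(p)-d["K"][:2,2])/d["K"][0,0]; s=u.copy()
    for _ in range(20): s=u/(1+d["k1"]*(s**2).sum(1,keepdims=True))
    v=np.c_[s,np.ones(len(s))]@d["R"]; o=-d["R"].T@d["t"]; return o,v
def atz(d,p,z):
    o,v=ray(d,p); return o+v*((z-o[2])/v[:,2])[:,None]
def crop(d,x0,y0,w,h,f,name,pts=None):
    im=cv2.resize(np.ascontiguousarray(d["color"][y0:y0+h,x0:x0+w,::-1]),None,fx=f,fy=f,interpolation=cv2.INTER_CUBIC)
    if pts is not None:
        for p in pts:
            q=((np.array(p)-[x0,y0]+.5)*f-.5); cv2.drawMarker(im,tuple(int(round(v)) for v in q),(0,0,255),cv2.MARKER_CROSS,9,1)
    cv2.imwrite(f"pics/{name}.png",im)
def uncrop(p,x0,y0,f): return (np.array(p,float)+.5)/f-.5+[x0,y0]
def tri(d1,p1,d2,p2):
    o1,v1=ray(d1,p1);o2,v2=ray(d2,p2);out=[]
    for a,b in zip(v1,v2):
        a=a/np.linalg.norm(a);b=b/np.linalg.norm(b)
        st=np.linalg.lstsq(np.c_[a,-b],o2-o1,rcond=None)[0]
        A=o1+a*st[0];B=o2+b*st[1];out.append(np.r_[(A+B)/2,np.linalg.norm(A-B)])
    return np.array(out)
E
python3 - <<'E'
from h import *
d=snap("top"); crop(d,212,134,96,82,7,"topfix")
f=1.5625
for nm,p in dict(fixTL=(355,220),fixTR=(467,234),fixBR=(457,328),fixBL=(338,312),trTL=(170,288),trTR=(280,300),trBR=(268,375),trBL=(158,358)).items(): print(nm,atz(d,uncrop(p,0,0,f),0.016 if 'f' in nm[0] else .026).round(4))
E
```

```text
fixTL [[0.6357 0.0298 0.016 ]]
fixTR [[ 0.6108 -0.1848  0.016 ]]
fixBR [[ 0.4299 -0.1642  0.016 ]]
fixBL [[0.4571 0.0571 0.016 ]]
trTL [[0.4966 0.3738 0.026 ]]
trTR [[0.4766 0.1645 0.026 ]]
trBR [[0.3383 0.1803 0.026 ]]
trBL [[0.3653 0.3862 0.026 ]]
```

View pics/topfix.png

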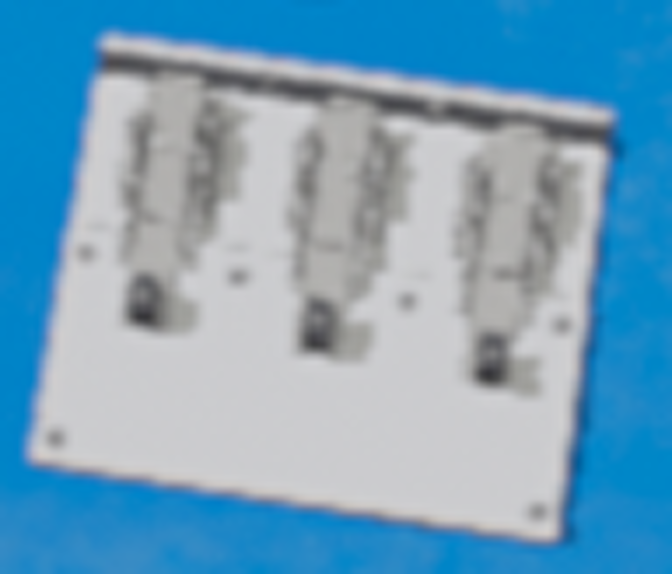

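```bash
cat > fit.py <<'E'
from h import *
from scipy.optimize import minimize
def box(x0,x1,y0,y1,z0,z1): return np.array([[x,y,z] for x in(x0,x1) for y in(y0,y1) for z in(z0,z1)])
def place(P,p):
    c,s=np.cos(p[2]),np.sin(p[2]); return np.c_[P[:,0]*c-P[:,1]*s+p[0],P[:,0]*s+P[:,1]*c+p[1],P[:,2]]
def hullmask(d,P,win,S=8):
    x0,y0,w,h=win; q=(proj(d,P)-[x0,y0]+.5)*S-.5
    m=np.zeros((h*S,w*S),np.uint8); cv2.fillConvexPoly(m,cv2.convexHull(np.round(q*16).astype(np.int32)),255,shift=4)
    return cv2.resize(m,(w,h),interpolation=cv2.INTER_AREA)/255.
def fit(obs,P,p0,wt=None):
    def c(p): return sum((np.abs(hullmask(d,place(P,p),win)-m)*(1 if w is None else w)).sum() for d,win,m,w in obs)
    best=None
    for k in range(3):
        st=np.array(p0)+np.array([[0,0,0],[.006,0,0],[0,.006,0],[0,0,.05]])
        r=minimize(c,p0,method="Nelder-Mead",options=dict(initial_simplex=st,xatol=1e-5,fatol=1e-3)); p0=r.x
    return r.x,r.fun
def notblue(d,win):
    x0,y0,w,h=win; im=d["color"][y0:y0+h,x0:x0+w].astype(float); s=(im[:,:,2]-im[:,:,0])/im.max(2); 
    return np.clip(1-s/np.percentile(s,95)*1.0,0,1)
FIX=box(-.102,.086,-.11,.11,0,.016); TR=box(-.065,.065,-.1,.1,0,.026)
E
python3 - <<'E'
from fit import *
d=snap("top"); print("cam",-d["R"].T@d["t"])
w=(212,134,96,82); p,c=fit([(d,w,notblue(d,w),None)],FIX,[.53,-.065,-.11]); print("fix",p,np.degrees(p[2]),c)
w2=(96,178,90,66); q,c2=fit([(d,w2,notblue(d,w2),None)],TR,[.42,.275,-.1]); print("tray",q,np.degrees(q[2]),c2)
print(Rn.from_quat(ctrl.get_state()["ee_rot"]).as_matrix().round(3))
E
```

```text
cam [ 0.29002851 -0.04385038  1.13206212]
fix [ 0.54311327 -0.0656255  -0.13893033] -7.960121599468166 353.0658615116647
tray [ 0.41762222  0.27889588 -0.11800905] -6.761420327483227 629.9558304187512
[[-0.951 -0.     0.309]
 [-0.309  0.001 -0.951]
 [-0.    -1.    -0.001]]
```

```bash
cat >> fit.py <<'E'
def notblue(d,win):
    x0,y0,w,h=win; im=d["color"][y0:y0+h,x0:x0+w].astype(float); s=im[:,:,2]-im[:,:,0]
    s=s/np.maximum(im[:,:,2],60)
    b=np.percentile(s,90); return np.clip((1-s/b-.15)/.7,0,1)
def fx(p,P): return place(np.atleast_2d(np.array(P,float))/1000,p)
E
python3 - <<'E'
from fit import *
d=snap("top"); s=snap("scene")
w=(212,134,96,82); m=notblue(d,w); p,c=fit([(d,w,m,None)],FIX,[.543,-.066,-.125]); print("fix",p,np.degrees(p[2]),c)
w2=(96,178,90,66); q,c2=fit([(d,w2,notblue(d,w2),None)],TR,[.42,.275,-.12]); print("tray",q,np.degrees(q[2]),c2)
# overlay
P=[[-102,y,16] for y in(-110,110)]+[[86,y,16] for y in(-110,110)]
for y in(-72,0,72): P+=[[x,y+dy,46] for x in(-43,-25) for dy in(-6,6)]+[[x,y+dy,37] for x in(20,46) for dy in(-16,16)]
X=fx(p,P)
ims=[]
for dd,win in((d,w),(s,(228,146,84,82))):
    f=8; x0,y0,ww,hh=win; crop(dd,x0,y0,ww,hh,f,"t",proj(dd,X)); ims.append(cv2.imread("pics/t.png"))
h=max(i.shape[0] for i in ims); print([i.shape for i in ims])
cv2.imwrite("pics/ov_top.png",ims[0]);cv2.imwrite("pics/ov_scene.png",ims[1])
E
```

```text
fix [ 0.54309975 -0.06555583 -0.13887148] -7.956749860277044 136.14726464499674
tray [ 0.4185616   0.27862188 -0.11802477] -6.762321242242556 355.5018618955306
[(656, 768, 3), (656, 672, 3)]
```

View pics/ov_top.png

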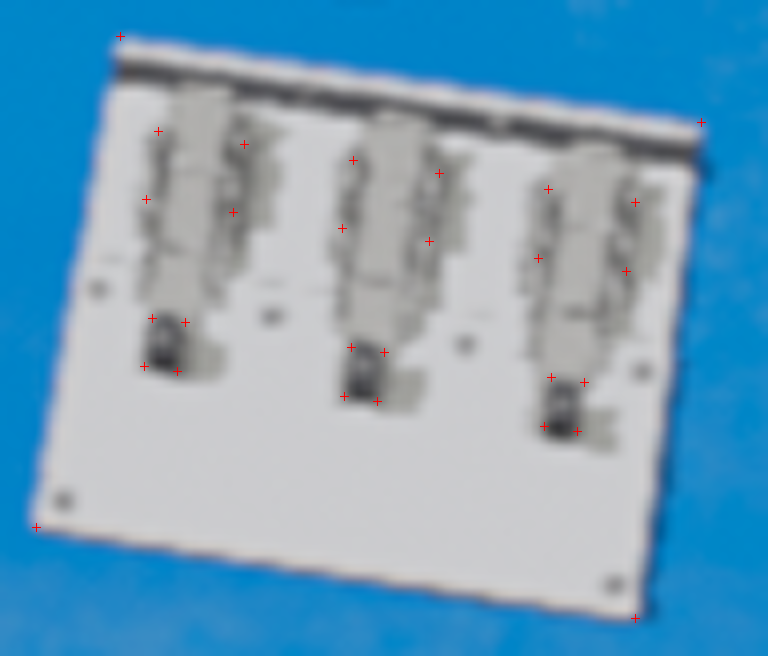

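View pics/ov_scene.png

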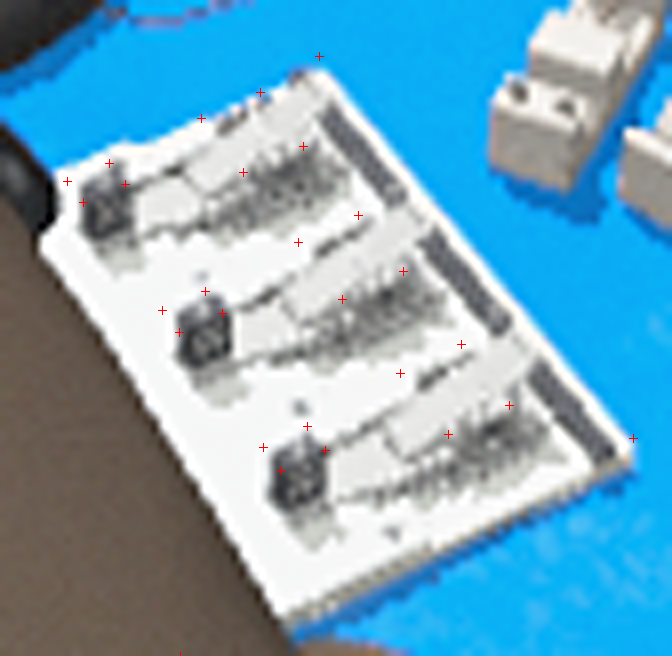

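Run:
```python
from fit import *
d=snap("top"); s=snap("scene")
a=uncrop([(117,41),(700,124)],212,134,8); b=uncrop([(322,68),(633,455)],228,146,8)
print(tri(d,a,s,b).round(4)); print("top@16",atz(d,a,.016).round(4),"scene@16",atz(s,b,.016).round(4))
f=uncrop([(33,526),(642,616)],212,134,8); print("front top@16",atz(d,f,.016).round(4))
# tool target: above block B
```

```text
[[ 0.6455  0.0329  0.0061  0.0015]
 [ 0.6148 -0.187   0.0054  0.0015]]
top@16 [[ 0.6417  0.0325  0.016 ]
 [ 0.6125 -0.1859  0.016 ]] scene@16 [[ 0.6403  0.0256  0.016 ]
 [ 0.608  -0.1923  0.016 ]]
front top@16 [[ 0.4577  0.0584  0.016 ]
 [ 0.4275 -0.1628  0.016 ]]
```

```bash
cat >> h.py <<'E'
def go(pos,yaw):
    """tool z along -fixture y, y down, for fixture yaw"""
    st=ctrl.get_state(); R0=Rn.from_quat(st["ee_rot"]); c,s=np.cos(yaw),np.sin(yaw)
    x=np.array([-c,-s,0]); z=np.array([s,-c,0]); y=np.array([0,0,-1.]); Rt=Rn.from_matrix(np.c_[x,y,z])
    print("t",round(st["clock"],2),"tcp",np.round(st["tcp_pos"],4),"F",np.round(st["force"],2),"w",round(st["width"],4))
    print("  move cm",(R0.inv().apply(np.array(pos)-st["tcp_pos"])*100).round(2),"deg",np.degrees((R0.inv()*Rt).as_rotvec()).round(2))
E
python3 - <<'E'
from fit import *
p=[.5421,-.068,-.1385]
print(fx(p,[-34,0,0])); go(np.r_[fx(p,[-34,0,0])[0,:2],.18],p[2])
E
```

```text
[[ 0.50842558 -0.06330604  0.        ]]
t 0.4 tcp [ 0.1929 -0.5945  0.2146] F [-0.19  0.7  -0.03] w 0.095
  move cm [-46.4    3.46 -40.78] deg [ 0.   25.92  0.  ]
```

Emit:
apply_moves(targets=[6,-23,0,-20,0,13,0,6,-46.4,2,-40.8,0,25.9,0,6,-46.4,2,-40.8,0,25.9,0,6,-46.4,2,-40.8,0,25.9,0,6,-46.4,2,-40.8,0,25.9,0,6,-46.4,2,-40.8,0,25.9,0,6,-46.4,2,-40.8,0,25.9,0,6,-46.4,2,-40.8,0,25.9,0])

```text
clock: 1.4
tcp_pos: [0.449, -0.163, 0.1991]
ee_rot: [-0.049, -0.705, 0.706, 0.049]
force: [1.2, 0.5, -0.2]
width: 0.0597
```

Run:
```python
from fit import *
p=[.5421,-.068,-.1385]
go(np.r_[fx(p,[-34,0,0])[0,:2],.075],p[2])
```

```text
t 1.4 tcp [ 0.449  -0.163   0.1991] F [ 1.16  0.52 -0.21] w 0.0597
  move cm [ -4.5   12.41 -10.7 ] deg [-0.02  0.   -0.04]
```

Emit:
apply_moves(targets=[6,-4.5,0,-10.7,0,0,0,6,-4.5,2,-10.7,0,0,0,6,-4.5,7,-10.7,0,0,0,6,-4.5,12.4,-10.7,0,0,0,6,-4.5,12.4,-10.7,0,0,0])

```text
clock: 2.02
tcp_pos: [0.5058, -0.0645, 0.0725]
ee_rot: [0.047, 0.706, -0.705, -0.051]
force: [-0.1, 0.1, 0.4]
width: 0.0599
```

Run:
```python
from fit import *
st=ctrl.get_state();T=np.array(st["tcp_pos"]);R=Rn.from_quat(st["ee_rot"]).as_matrix();print(T.round(4),st["width"],st["clock"])
d=snap("top"); s=snap("scene")
# finger tip inner points at TCP level
w=st["width"]/2
P=[T+R[:,2]*a+R[:,0]*b for a in(w,-w) for b in(-.01,.01)]
ims=[]
for dd,(x0,y0) in((d,(228,140)),(s,(228,146))):
    q=proj(dd,P); print(q.round(1)); crop(dd,x0,y0,50,75,8,"t"); ims.append(cv2.imread("pics/t.png"))
    crop(dd,x0,y0,50,75,8,"t",q); 
cv2.imwrite("pics/hov.png",np.hstack(ims))
```

```text
[ 0.5058 -0.0645  0.0725] 0.059887068051704365 2.025
[[269.7 177.9]
 [268.7 184.8]
 [248.5 174.7]
 [247.4 181.6]]
[[259.6 185.6]
 [253.5 188.4]
 [249.1 171.8]
 [243.1 174.4]]
```

View pics/hov.png

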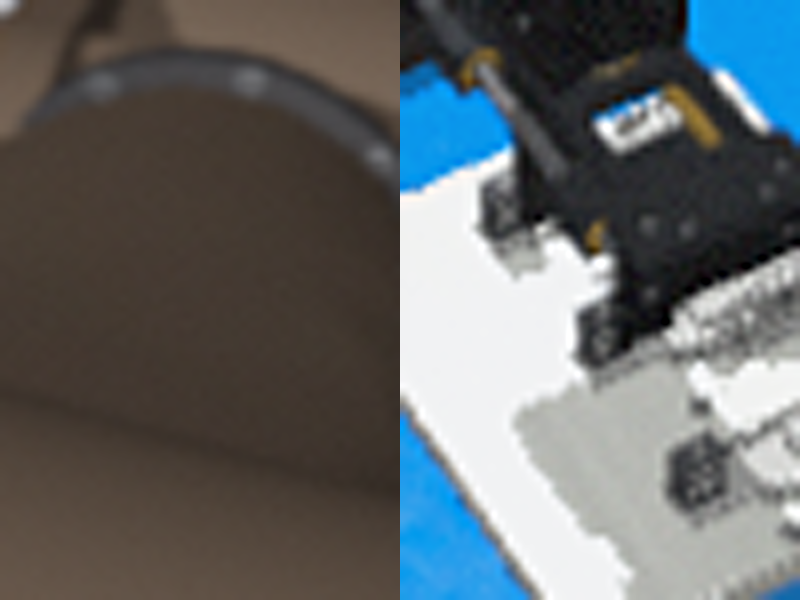

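Run:
```python
from fit import *
p=[.5421,-.068,-.1385]
go(np.r_[fx(p,[-34,0,0])[0,:2],.024],p[2])
```

```text
t 2.12 tcp [ 0.5079 -0.0653  0.076 ] F [0.   0.86 0.1 ] w 0.06
  move cm [-0.02  5.2  -0.2 ] deg [-0.01  0.   -0.02]
```

Emit:
apply_moves(targets=[6,0,1.5,-0.2,0,0,0,6,0,3.5,-0.2,0,0,0,5,0,4.8,-0.2,0,0,0,4,0,5.2,-0.2,0,0,0,3,0,5.2,-0.2,0,0,0,2.6,0,5.2,-0.2,0,0,0,2.6,0,5.2,-0.2,0,0,0], newtons=5)

```text
clock: 3.0
tcp_pos: [0.5079, -0.0631, 0.0233]
ee_rot: [-0.049, -0.705, 0.706, 0.049]
force: [-0.1, 0.1, -0.3]
width: 0.0264
```

Run:
```python
from fit import *
p=[.5421,-.068,-.1385]
go(np.r_[fx(p,[-34,0,0])[0,:2],.024],p[2])
st=ctrl.get_state(); print(st["torque"])
s=snap("scene"); crop(s,228,146,60,60,10,"g1")
```

```text
t 3.0 tcp [ 0.5079 -0.0631  0.0233] F [-0.05  0.11 -0.25] w 0.0264
  move cm [-0.05 -0.07  0.01] deg [-0.01  0.02 -0.04]
[ 0.00711223  0.03220724 -0.05473716]
```

View pics/g1.png

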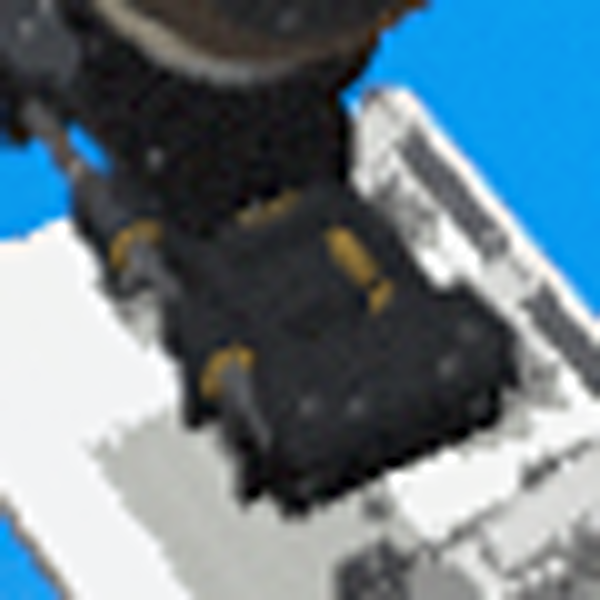

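Emit:
apply_moves(targets=[2.2,0,0,0,0,0,0,1.9,0,0,0,0,0,0,1.7,0,0,0,0,0,0], newtons=4)

```text
clock: 3.42
tcp_pos: [0.5077, -0.063, 0.0229]
ee_rot: [-0.049, -0.705, 0.705, 0.049]
force: [0.2, 1.8, 0.6]
width: 0.0175
```

Emit:
apply_moves(targets=[1.5,0,0,0,0,0,0,1.4,0,0,0,0,0,0,1.4,0,0,0,0,0,0])

```text
clock: 3.8
tcp_pos: [0.5077, -0.0629, 0.0229]
ee_rot: [0.049, 0.705, -0.705, -0.049]
force: [0.7, 4.2, 2.3]
width: 0.0136
```

Emit:
apply_moves(targets=[1.1,0,0,0,0,0,0,1.0,0,0,0,0,0,0])

```text
clock: 4.05
tcp_pos: [0.5075, -0.0626, 0.0229]
ee_rot: [0.049, 0.706, -0.705, -0.049]
force: [-1.2, 6.1, 2.8]
width: 0.0128
```

Emit:
apply_moves(targets=[1.0,0,0,-0.1,0,0,0,1.0,0,0,-0.1,0,0,0], newtons=6)

```text
clock: 4.3
tcp_pos: [0.5076, -0.062, 0.0229]
ee_rot: [-0.049, -0.705, 0.705, 0.049]
force: [-2.1, 3.1, 3.8]
width: 0.0121
```

Emit:
apply_moves(targets=[1.0,0,0,-0.08,0,0,0,1.0,0,0,-0.08,0,0,0])

```text
clock: 4.55
tcp_pos: [0.508, -0.0615, 0.0229]
ee_rot: [-0.049, -0.705, 0.705, 0.049]
force: [-1.2, -1.2, 2.7]
width: 0.0125
```

Emit:
apply_moves(targets=[1.0,0,0,0,0,0,0,1.0,0,0,0,0,0,0,1.0,0,0,0,0,0,0], newtons=28)

```text
clock: 4.92
tcp_pos: [0.508, -0.0614, 0.0229]
ee_rot: [-0.049, -0.705, 0.705, 0.049]
force: [-1.2, -0.4, 3.1]
width: 0.0116
```

Run:
```python
from fit import *
for i in range(4):
    st=ctrl.get_state(); print(st["clock"],np.round(st["force"],2),np.round(st["torque"],3),np.round(st["tcp_pos"],4),st["width"]); s=snap("scene")
```

```text
4.925 [-1.22 -0.41  3.11] [-0.134  0.194  0.081] [ 0.508  -0.0614  0.0229] 0.011635628603817344
4.975 [-1.67 -0.42  2.89] [-0.137  0.235  0.049] [ 0.508  -0.0614  0.0229] 0.01157343790978142
5.025 [-1.5  -0.29  2.91] [-0.14   0.208  0.052] [ 0.508  -0.0614  0.0229] 0.011686826462151351
5.075 [-1.56 -2.58  3.35] [-0.171  0.243  0.029] [ 0.508  -0.0614  0.0229] 0.012107284654567063
```

Emit:
apply_moves(targets=[1.0,0,-0.03,0,0,0,0,1.0,0.2,-0.03,0,0,0,0,1.0,0.4,-0.03,0,0,0,0])

```text
clock: 5.5
tcp_pos: [0.5042, -0.0608, 0.0231]
ee_rot: [-0.049, -0.705, 0.705, 0.049]
force: [2.1, 0.5, -2.9]
width: 0.0117
```

Emit:
apply_moves(targets=[1.0,0.2,0,0,0,0,0,1.0,0.4,0,0,0,0,0])

```text
clock: 5.75
tcp_pos: [0.4999, -0.0602, 0.0231]
ee_rot: [-0.049, -0.705, 0.705, 0.049]
force: [2.3, -1.4, -2.9]
width: 0.0119
```

Emit:
apply_moves(targets=[1.0,0.2,0,0,0,0,0,1.0,0.4,0,0,0,0,0])

```text
clock: 6.0
tcp_pos: [0.496, -0.0596, 0.0232]
ee_rot: [-0.049, -0.705, 0.705, 0.049]
force: [2.8, -0.8, -2.8]
width: 0.0119
```

Emit:
apply_moves(targets=[1.0,0.2,0,0,0,0,0,1.0,0.4,0,0,0,0,0])

```text
clock: 6.25
tcp_pos: [0.492, -0.0591, 0.0232]
ee_rot: [-0.049, -0.705, 0.705, 0.049]
force: [2.2, 0.3, -2.1]
width: 0.0118
```

Emit:
apply_moves(targets=[1.0,0.2,0.02,0,0,0,0,1.0,0.4,0.02,0,0,0,0])

```text
clock: 6.5
tcp_pos: [0.4882, -0.0586, 0.023]
ee_rot: [-0.049, -0.705, 0.705, 0.049]
force: [2.2, -0.8, -1.6]
width: 0.0118
```

Emit:
apply_moves(targets=[1.0,0.3,0,0,0,0,0,1.0,0.7,0,0,0,0,0,1.0,1.1,0,0,0,0,0,1.0,1.5,0,0,0,0,0,1.0,1.9,0,0,0,0,0,1.0,2.3,0,0,0,0,0,1.0,2.4,0,0,0,0,0])

```text
clock: 7.38
tcp_pos: [0.4641, -0.0552, 0.023]
ee_rot: [-0.049, -0.705, 0.705, 0.049]
force: [-0.3, 0.6, -1.1]
width: 0.0117
```

Run:
```python
from fit import *
for i in range(2):
    st=ctrl.get_state(); print(st["clock"],np.round(st["force"],2),np.round(st["torque"],3),np.round(st["tcp_pos"],4),st["width"]); s=snap("scene")
crop(s,220,146,70,60,10,"g2")
```

```text
7.375 [-0.26  0.57 -1.06] [ 0.027  0.061 -0.006] [ 0.4641 -0.0552  0.023 ] 0.01173532637929233
7.425 [-0.36 -0.72 -0.66] [ 0.015  0.031 -0.017] [ 0.4641 -0.0552  0.023 ] 0.011915815706172367
```

View pics/g2.png

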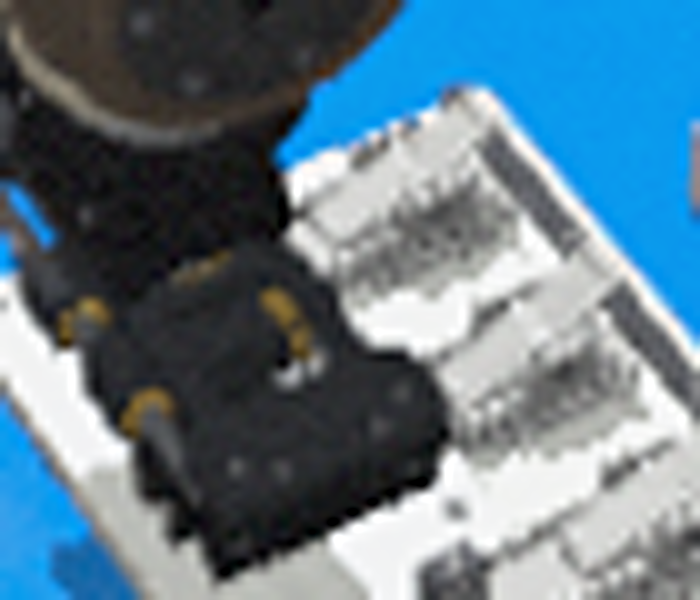

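Emit:
apply_moves(targets=[1.0,0,0.02,0,0,0,0,1.4,0,0.02,0,0,0,0,3.5,0,0.02,0,0,0,0,3.5,0,-1.0,0,0,0,0,3.5,0,-5.0,0,0,0,0,3.5,0,-5.0,1,0,0,0], newtons=5)

```text
clock: 8.22
tcp_pos: [0.4641, -0.0653, 0.0754]
ee_rot: [-0.05, -0.705, 0.706, 0.047]
force: [0.5, -0.5, 0.2]
width: 0.0353
```

Run:
```python
from fit import *
p=[.5427,-.0657,-.1385]
go(np.r_[fx(p,[-34,-72,0])[0,:2],.0232],p[2])
```

```text
t 8.22 tcp [ 0.4641 -0.0653  0.0754] F [ 0.55 -0.47  0.16] w 0.0353
  move cm [-4.36  5.25  6.16] deg [-0.04  0.07 -0.26]
```

Emit:
apply_moves(targets=[4,-2.2,0,3.1,0,0,0,4,-4.5,0,6.15,0,0,0,4,-4.5,0,6.15,0,0,0,4,-4.5,1.5,6.15,0,0,0,4,-4.5,3.5,6.15,0,0,0,3.5,-4.5,4.98,6.15,0,0,0,3.0,-4.5,4.98,6.15,0,0,0])

```text
clock: 9.1
tcp_pos: [0.4982, -0.1315, 0.0219]
ee_rot: [0.048, 0.706, -0.705, -0.05]
force: [-0.4, 0.3, 0.4]
width: 0.0316
```

Run:
```python
from fit import *
p=[.5427,-.0657,-.1385]; snap("scene")
go(np.r_[fx(p,[-34,-72,0])[0,:2],.0232],p[2])
```

```text
t 9.15 tcp [ 0.4987 -0.1318  0.0226] F [ 0.92 -0.15  0.76] w 0.0307
  move cm [-0.05 -0.06  0.05] deg [0.02 0.04 0.08]
```

Close in steps, feeling for an offset.

Emit:
apply_moves(targets=[2.4,0,0,0,0,0,0,1.9,0,0,0,0,0,0,1.7,0,0,0,0,0,0], newtons=4)

```text
clock: 9.52
tcp_pos: [0.4992, -0.1323, 0.0236]
ee_rot: [-0.049, -0.705, 0.706, 0.049]
force: [0.8, 0.1, -0.3]
width: 0.0176
```

Emit:
apply_moves(targets=[1.5,0,0,0,0,0,0,1.4,0,0,0,0,0,0])

```text
clock: 9.78
tcp_pos: [0.4991, -0.1323, 0.0233]
ee_rot: [-0.049, -0.705, 0.705, 0.049]
force: [0.5, -0.3, 0.2]
width: 0.014
```

Emit:
apply_moves(targets=[1.1,0,0,0,0,0,0,1.0,0,0,0,0,0,0])

```text
clock: 10.02
tcp_pos: [0.4991, -0.1322, 0.0232]
ee_rot: [-0.049, -0.705, 0.705, 0.049]
force: [-1.1, 1.4, 2.0]
width: 0.0117
```

Well centred. Firm grip and pull.

Emit:
apply_moves(targets=[1.0,0,0,-0.02,0,0,0,1.0,0,0,-0.03,0,0,0,1.0,0,-0.02,-0.03,0,0,0], newtons=28)

```text
clock: 10.4
tcp_pos: [0.4992, -0.132, 0.0233]
ee_rot: [-0.049, -0.705, 0.705, 0.049]
force: [0.8, 0.1, -2.2]
width: 0.0117
```

Emit:
apply_moves(targets=[1.0,0.2,0,0,0,0,0,1.0,0.4,0,0,0,0,0])

```text
clock: 10.65
tcp_pos: [0.4965, -0.1318, 0.0234]
ee_rot: [-0.05, -0.705, 0.706, 0.048]
force: [7.7, -1.9, -6.5]
width: 0.0121
```

Emit:
apply_moves(targets=[1.0,0.2,0,0,0,0,0,1.0,0.4,0,0,0,0,0])

```text
clock: 10.9
tcp_pos: [0.4926, -0.1313, 0.0234]
ee_rot: [-0.05, -0.705, 0.706, 0.048]
force: [7.2, -0.8, -6.2]
width: 0.012
```

Emit:
apply_moves(targets=[1.0,0.2,0,0,0,0,0,1.0,0.4,0,0,0,0,0])

```text
clock: 11.15
tcp_pos: [0.4886, -0.1307, 0.0234]
ee_rot: [-0.05, -0.705, 0.706, 0.048]
force: [8.3, -1.0, -5.8]
width: 0.012
```

Emit:
apply_moves(targets=[1.0,0.2,0,0,0,0,0,1.0,0.4,0,0,0,0,0])

```text
clock: 11.4
tcp_pos: [0.4847, -0.1302, 0.0234]
ee_rot: [-0.05, -0.705, 0.706, 0.048]
force: [7.1, -1.4, -5.6]
width: 0.0117
```

Emit:
apply_moves(targets=[1.0,0.3,0.02,0,0,0,0,1.0,0.7,0.03,0,0,0,0,1.0,1.1,0.03,0,0,0,0,1.0,1.5,0.03,0,0,0,0,1.0,1.9,0.03,0,0,0,0,1.0,2.3,0.03,0,0,0,0,1.0,2.7,0.03,0,0,0,0,1.0,2.8,0.03,0,0,0,0])

```text
clock: 12.4
tcp_pos: [0.4555, -0.1259, 0.0232]
ee_rot: [-0.049, -0.705, 0.705, 0.049]
force: [3.1, -0.8, 4.2]
width: 0.0118
```

Emit:
apply_moves(targets=[1.0,0,0.0,0,0,0,0,1.0,0,0,0,0,0,0])

```text
clock: 12.65
tcp_pos: [0.4555, -0.1259, 0.0232]
ee_rot: [-0.049, -0.705, 0.705, 0.049]
force: [0.8, -0.5, 5.9]
width: 0.0116
```

Emit:
apply_moves(targets=[1.0,0,-0.03,0,0,0,0,1.4,0,-0.03,0,0,0,0,3.5,0,-0.03,0,0,0,0,3.5,0,-1.0,0,0,0,0,3.5,0,-5.0,0,0,0,0,3.5,0,-5.0,0,0,0,0,4,-2.2,-5.0,-5,0,0,0,4,-4.4,-5.0,-10.5,0,0,0], newtons=5)

```text
clock: 13.65
tcp_pos: [0.5141, -0.0273, 0.073]
ee_rot: [-0.05, -0.705, 0.705, 0.05]
force: [0.8, -0.7, 0.8]
width: 0.0397
```

Emit:
apply_moves(targets=[4,0,0,-3.87,0,0,0,4,0,0,-3.87,0,0,0,4,0,0.5,-3.87,0,0,0,4,0,2.5,-3.87,0,0,0,3.5,0,4.5,-3.87,0,0,0,3.0,0,5.0,-3.87,0,0,0,2.8,0,5.0,-3.87,0,0,0])

```text
clock: 14.52
tcp_pos: [0.5188, 0.0097, 0.023]
ee_rot: [-0.049, -0.705, 0.705, 0.049]
force: [-0.2, -0.6, -0.7]
width: 0.0286
```

Run:
```python
from fit import *
p=[.5427,-.0657,-.1385]; snap("scene")
go(np.r_[fx(p,[-34,72,0])[0,:2],.0232],p[2])
```

```text
t 14.57 tcp [0.519  0.0098 0.0233] F [0.14 1.03 0.44] w 0.0287
  move cm [ 0.01  0.01 -0.05] deg [-0.01 -0.03 -0.01]
```

Emit:
apply_moves(targets=[2.4,0,0,0,0,0,0,1.9,0,0,0,0,0,0,1.7,0,0,0,0,0,0], newtons=4)

```text
clock: 14.95
tcp_pos: [0.519, 0.0104, 0.0233]
ee_rot: [-0.049, -0.705, 0.705, 0.049]
force: [0.7, -0.2, 0.2]
width: 0.0174
```

Emit:
apply_moves(targets=[1.5,0,0,0,0,0,0,1.4,0,0,0,0,0,0])

```text
clock: 15.2
tcp_pos: [0.519, 0.0105, 0.0231]
ee_rot: [-0.049, -0.705, 0.705, 0.049]
force: [0.5, 0.6, 0.1]
width: 0.0145
```

Emit:
apply_moves(targets=[1.1,0,0,0,0,0,0,1.0,0,0,0,0,0,0])

```text
clock: 15.45
tcp_pos: [0.5189, 0.0104, 0.0231]
ee_rot: [-0.049, -0.705, 0.705, 0.049]
force: [0.4, 1.5, 1.1]
width: 0.0121
```

Emit:
apply_moves(targets=[1.0,0,0,-0.02,0,0,0,1.0,0,0,-0.03,0,0,0,1.0,0,0,-0.03,0,0,0], newtons=28)

```text
clock: 15.82
tcp_pos: [0.519, 0.0106, 0.0231]
ee_rot: [-0.049, -0.705, 0.705, 0.049]
force: [-0.5, -1.4, 1.3]
width: 0.0117
```

Emit:
apply_moves(targets=[1.0,0.2,0,0,0,0,0,1.0,0.4,0,0,0,0,0])

```text
clock: 16.08
tcp_pos: [0.5169, 0.011, 0.0232]
ee_rot: [-0.05, -0.705, 0.705, 0.047]
force: [9.4, -1.6, -6.2]
width: 0.0119
```

Emit:
apply_moves(targets=[1.0,0.2,0,0,0,0,0,1.0,0.4,0,0,0,0,0])

```text
clock: 16.32
tcp_pos: [0.5131, 0.0115, 0.0231]
ee_rot: [-0.051, -0.705, 0.705, 0.047]
force: [8.9, -2.3, -6.4]
width: 0.012
```

Emit:
apply_moves(targets=[1.0,0.2,0,0,0,0,0,1.0,0.4,0,0,0,0,0])

```text
clock: 16.58
tcp_pos: [0.5091, 0.0121, 0.0231]
ee_rot: [-0.051, -0.705, 0.705, 0.047]
force: [8.2, -1.2, -6.0]
width: 0.0115
```

Emit:
apply_moves(targets=[1.0,0.2,0,0,0,0,0,1.0,0.4,0,0,0,0,0])

```text
clock: 16.82
tcp_pos: [0.5052, 0.0126, 0.0231]
ee_rot: [-0.051, -0.705, 0.705, 0.047]
force: [8.7, -2.5, -6.5]
width: 0.012
```

Emit:
apply_moves(targets=[1.0,0.3,0.01,0,0,0,0,1.0,0.7,0.01,0,0,0,0,1.0,1.1,0.01,0,0,0,0,1.0,1.5,0.01,0,0,0,0,1.0,1.9,0.01,0,0,0,0,1.0,2.3,0.01,0,0,0,0,1.0,2.7,0.01,0,0,0,0,1.0,2.8,0.01,0,0,0,0])

```text
clock: 17.82
tcp_pos: [0.4753, 0.0168, 0.0231]
ee_rot: [-0.049, -0.705, 0.705, 0.049]
force: [2.3, -1.2, 3.7]
width: 0.012
```

Emit:
apply_moves(targets=[1.0,0,0.0,0,0,0,0,1.0,0,0,0,0,0,0])

```text
clock: 18.08
tcp_pos: [0.4753, 0.0168, 0.0231]
ee_rot: [-0.049, -0.705, 0.705, 0.049]
force: [0.9, 1.0, 6.6]
width: 0.0117
```

Emit:
apply_moves(targets=[1.0,0,-0.04,0,0,0,0,1.4,0,-0.04,0,0,0,0,3.5,0,-0.04,0,0,0,0,3.5,0,-1.0,0,0,0,0,3.5,0,-5.0,0,0,0,0,3.5,0,-7.0,0,0,0,0,6,-5,-7.0,3.5,0,0,0,6,-11.1,-7.0,7.25,0,0,0], newtons=5)

```text
clock: 19.08
tcp_pos: [0.5695, -0.0655, 0.0945]
ee_rot: [-0.049, -0.705, 0.706, 0.048]
force: [0.2, 0.4, -1.3]
width: 0.0498
```

Emit:
apply_moves(targets=[6,0,0,0,0,0,0,6,0,0,0,0,0,0,6,0,0,0,0,0,0])

```text
clock: 19.45
tcp_pos: [0.5675, -0.0638, 0.0932]
ee_rot: [0.048, 0.705, -0.705, -0.049]
force: [0.9, 0.0, 0.5]
width: 0.0601
```

Run:
```python
from fit import *
p=[.5427,-.0657,-.1385]; s=snap("scene"); d=snap("top")
go(np.r_[fx(p,[33,0,0])[0,:2],.0185],p[2])
crop(s,215,146,80,75,8,"t");a=cv2.imread("pics/t.png")
t=cv2.imread("pics/top0.png")[265:400,140:300]; q=[.4186,.2786,-.118]
t=cv2.resize(t,None,fx=4,fy=4)
P=[[x,y,26] for x in(-65,65) for y in(-100,100)]+[[x,0,14] for x in(-65,65)]+[[0,-50,2]]
for u in ((proj(d,fx(q,P))+.5)*1.5625-.5-[140,265])*4: cv2.drawMarker(t,tuple(int(v) for v in u),(0,0,255),0,12,1)
t=cv2.resize(t,(480,405)); H=np.zeros((600,800,3),np.uint8); a=cv2.resize(a,(400,375)); H[:375,:400]=a; H[:405,400:]=t[:,:400]
cv2.imwrite("pics/c1.png",H)
```

```text
t 19.55 tcp [ 0.5678 -0.0639  0.0933] F [-0.17 -0.22 -0.12] w 0.0597
  move cm [-0.84  7.48  0.53] deg [-0.    0.07  0.01]
```

View pics/c1.png

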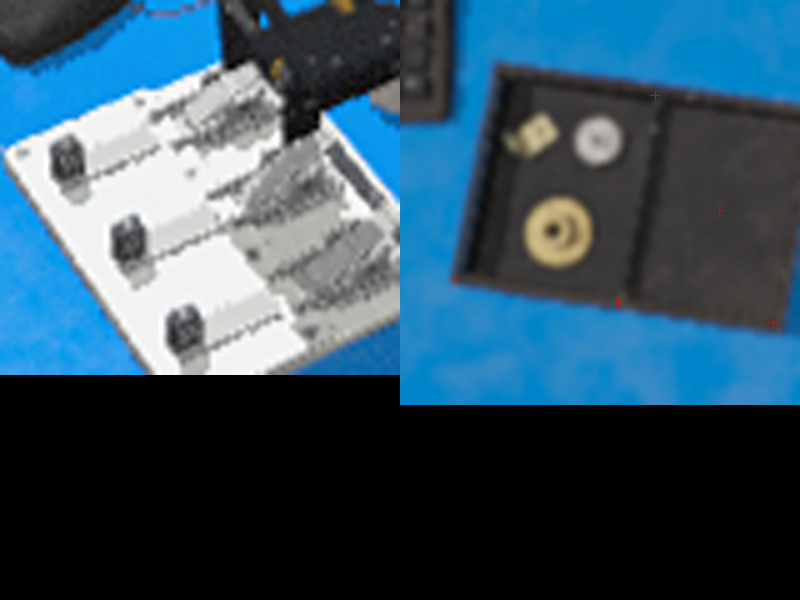

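Emit:
apply_moves(targets=[6,-0.84,0,0.53,0,0,0,6,-0.84,1.5,0.53,0,0,0,6,-0.84,4,0.53,0,0,0,6,-0.84,6,0.53,0,0,0,5.5,-0.84,7.2,0.53,0,0,0,5,-0.84,7.45,0.53,0,0,0,4.4,-0.84,7.45,0.53,0,0,0,4.2,-0.84,7.45,0.53,0,0,0])

```text
clock: 20.55
tcp_pos: [0.5762, -0.0711, 0.0191]
ee_rot: [-0.049, -0.705, 0.706, 0.048]
force: [-1.0, -0.6, -0.7]
width: 0.0429
```

Emit:
apply_moves(targets=[3.9,0,0,0,0,0,0,3.7,0,0,0,0,0,0,3.6,0,0,0,0,0,0])

```text
clock: 20.92
tcp_pos: [0.5759, -0.071, 0.0186]
ee_rot: [-0.049, -0.705, 0.705, 0.049]
force: [-0.1, -0.1, 0.2]
width: 0.0362
```

Emit:
apply_moves(targets=[3.4,0,0,0,0,0,0,3.3,0,0,0,0,0,0])

```text
clock: 21.18
tcp_pos: [0.576, -0.0709, 0.0185]
ee_rot: [0.049, 0.705, -0.705, -0.049]
force: [1.3, 1.7, 0.6]
width: 0.0334
```

Emit:
apply_moves(targets=[3.1,0,0,0,0,0,0,3.0,0,0,0,0,0,0])

```text
clock: 21.42
tcp_pos: [0.5762, -0.0704, 0.0186]
ee_rot: [0.049, 0.706, -0.705, -0.049]
force: [2.3, 6.3, 1.2]
width: 0.032
```

Emit:
apply_moves(targets=[3.0,0,0,-0.05,0,0,0,3.0,0,0,-0.05,0,0,0])

```text
clock: 21.68
tcp_pos: [0.5762, -0.0704, 0.0186]
ee_rot: [0.049, 0.705, -0.705, -0.049]
force: [1.8, 3.5, 1.1]
width: 0.0317
```

Emit:
apply_moves(targets=[3.0,0,0,0,0,0,0,3.0,0,0,0,0,0,0], newtons=20)

```text
clock: 21.92
tcp_pos: [0.5762, -0.0704, 0.0186]
ee_rot: [0.049, 0.705, -0.705, -0.049]
force: [2.5, 4.5, 2.3]
width: 0.0319
```

Emit:
apply_moves(targets=[3.0,0,-0.1,0,0,0,0,3.0,0,-0.3,0,0,0,0,3.0,0,-0.6,0,0,0,0])

```text
clock: 22.3
tcp_pos: [0.5759, -0.0705, 0.0241]
ee_rot: [-0.049, -0.705, 0.705, 0.049]
force: [2.3, -0.6, -2.0]
width: 0.032
```

Emit:
apply_moves(targets=[3.0,0,-3,0,0,0,0,3.0,0,-8,0,0,0,0,3.0,2,-10,-2.7,0,0,0,3.0,6,-10,-8,0,0,0,3.0,9.5,-10,-12.5,0,0,0,3.0,13,-10,-17.2,0,0,0,3.0,16.5,-10,-22,0,0,0,3.0,19,-10,-25.5,0,0,0])

```text
clock: 23.3
tcp_pos: [0.4213, 0.2094, 0.1244]
ee_rot: [-0.048, -0.705, 0.706, 0.049]
force: [1.0, -0.0, -1.6]
width: 0.0319
```

Emit:
apply_moves(targets=[3.0,1.2,0,-1.5,0,0,0,3.0,1.2,0,-1.5,0,0,0,3.0,1.2,0,-1.5,0,0,0,3.0,1.2,0,-1.5,0,0,0])

```text
clock: 23.8
tcp_pos: [0.4135, 0.2239, 0.1244]
ee_rot: [-0.049, -0.705, 0.706, 0.049]
force: [-0.4, -0.1, -1.4]
width: 0.0317
```

Run:
```python
from fit import *
s=snap("scene"); d=snap("top")
go([.4125,.225,.012],-.13)
T=np.array(ctrl.get_state()["tcp_pos"]); print("TCP px scene",proj(s,T),"top",proj(d,T),"tray half scene",proj(s,[.4125,.225,.002]))
a=cv2.resize(s["color"][:,:,::-1],(400,300));b=cv2.resize(d["color"][:,:,::-1],(400,300))
x,y=proj(s,[.4125,.225,.03])[0]; x0,y0=int(x)-50,int(y)-37; x0=max(x0,0);y0=max(y0,0)
c=cv2.resize(s["color"][y0:y0+75,x0:x0+100,::-1],(400,300),interpolation=2)
e=cv2.resize(d["color"][140:215,90:190,::-1],(400,300),interpolation=2)
cv2.imwrite("pics/c2.png",np.vstack([np.hstack([a,b]),np.hstack([c,e])])); print(x0,y0)
```

```text
t 23.9 tcp [0.4135 0.2241 0.1244] F [ 0.05 -0.32 -0.92] w 0.0318
  move cm [ 0.11 11.24 -0.08] deg [-0.01 -0.54  0.  ]
TCP px scene [[167.42961541 125.33699516]] top [[148.67007177 208.91827657]] tray half scene [[172.91053447 153.56181552]]
121 110
```

View pics/c2.png

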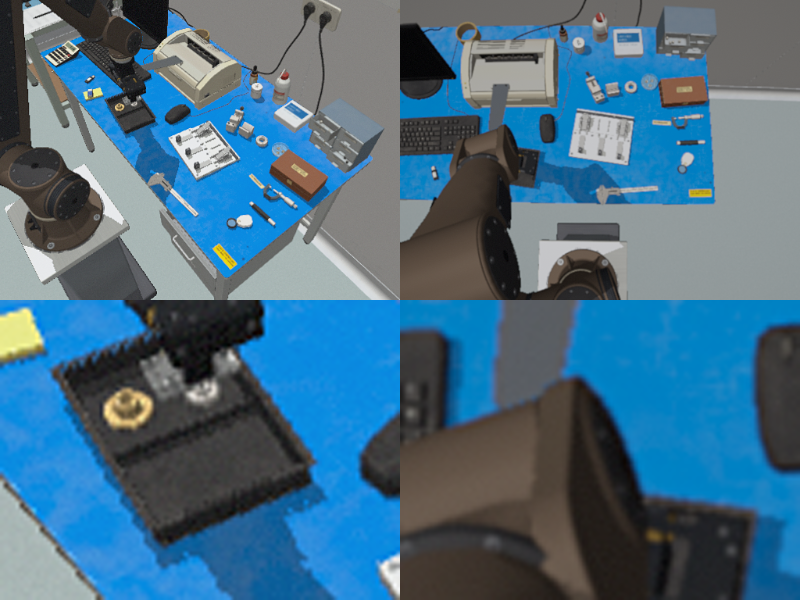

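Emit:
apply_moves(targets=[3.0,0.1,3,-0.1,0,-0.5,0,3.0,0.1,6,-0.1,0,-0.5,0,3.0,0.1,8.5,-0.1,0,-0.5,0,3.0,0.1,10,-0.1,0,-0.5,0,3.0,0.1,10.8,-0.1,0,-0.5,0,3.0,0.1,10.8,-0.1,0,-0.5,0])

```text
clock: 24.65
tcp_pos: [0.4123, 0.2257, 0.0163]
ee_rot: [-0.046, -0.705, 0.706, 0.046]
force: [0.3, -0.2, -0.5]
width: 0.0321
```

Emit:
apply_moves(targets=[3.0,0,0.2,0,0,0,0,3.0,0,0.4,0,0,0,0])

```text
clock: 24.9
tcp_pos: [0.4125, 0.226, 0.0128]
ee_rot: [0.046, 0.706, -0.706, -0.045]
force: [-0.0, 0.5, -1.4]
width: 0.0316
```

Emit:
apply_moves(targets=[3.0,0,0.05,0,0,0,0,3.0,0,0.1,0,0,0,0])

```text
clock: 25.15
tcp_pos: [0.4123, 0.2259, 0.0115]
ee_rot: [0.046, 0.706, -0.706, -0.046]
force: [0.2, 0.0, -1.2]
width: 0.0317
```

Emit:
apply_moves(targets=[3.0,0,0.04,0,0,0,0,3.0,0,0.08,0,0,0,0,3.0,0,0.08,0,0,0,0])

```text
clock: 25.52
tcp_pos: [0.4124, 0.2259, 0.0109]
ee_rot: [0.046, 0.706, -0.706, -0.046]
force: [0.3, -0.5, 3.9]
width: 0.0316
```

Emit:
apply_moves(targets=[3.0,0,0.02,0,0,0,0,3.0,0,0.04,0,0,0,0])

```text
clock: 25.78
tcp_pos: [0.4126, 0.2259, 0.0107]
ee_rot: [0.046, 0.706, -0.706, -0.045]
force: [-0.3, -1.8, 11.5]
width: 0.0318
```

Emit:
apply_moves(targets=[3.0,0,-0.04,0,0,0,0,3.4,0,-0.04,0,0,0,0,4.2,0,-0.04,0,0,0,0,4.8,0,-0.04,0,0,0,0,4.8,0,-1,0,0,0,0,4.8,0,-4,0,0,0,0,4.8,0,-9,0,0,0,0,4.8,0,-14,0,0,0,0], newtons=5)

```text
clock: 26.78
tcp_pos: [0.4119, 0.2258, 0.1523]
ee_rot: [-0.046, -0.706, 0.706, 0.046]
force: [0.2, 0.6, 0.5]
width: 0.0482
```

Emit:
apply_moves(targets=[4.8,0,-5,10,0,0,0,4.8,0,-5,20,0,0,0,4.8,0,-5,28,0,0,0,4.8,0,-5,28,0,0,0,4.8,0,-5,28,0,0,0,4.8,0,-5,28,0,0,0,4.8,0,-5,28,0,0,0])

```text
clock: 27.65
tcp_pos: [0.376, -0.0513, 0.2005]
ee_rot: [-0.046, -0.706, 0.706, 0.046]
force: [1.2, 0.0, 0.6]
width: 0.0478
```

Run:
```python
from fit import *
s=snap("scene"); d=snap("top"); st=ctrl.get_state(); print(st["clock"],st["tcp_pos"])
c=cv2.resize(s["color"][100:175,110:210,::-1],(400,300),interpolation=2)
e=cv2.resize(d["color"][172:247,90:190,::-1],(400,300),interpolation=2)
a=cv2.resize(s["color"][140:230,215:335,::-1],(400,300),interpolation=2)
b=cv2.resize(d["color"][134:218,200:312,::-1],(400,300),interpolation=2)
cv2.imwrite("pics/c3.png",np.vstack([np.hstack([c,e]),np.hstack([a,b])]))
```

```text
27.75 [ 0.37605545 -0.05081691  0.20034522]
```

View pics/c3.png

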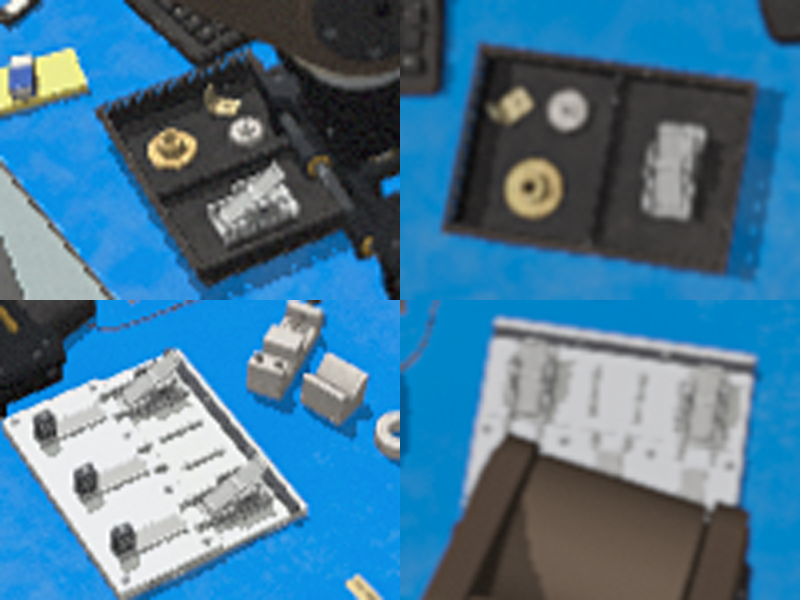

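```bash
python3 -c "
from plant import ctrl
print(ctrl.get_state()['force'],ctrl.finish_job())"
```

```text
the job is handed in; nothing more can be done
[-0.27248967  0.36521958  0.00217275] None
```

The weak clip was in the middle nest. It now stands right way up in the empty half of the sample tray, and I handed the job in at about 28 s.

| Nest | Steady pull | Verdict |
|---|---|---|
| Middle | about 2.3 N | weak |
| Right | about 7.5 N | sound |
| Left | about 8.8 N | sound |

I drew each blade out 44 mm, in the order middle, right, left.

**Last pictures:** both cameras show the clip about in the middle of the empty half, long side along the divider. The other two clips are still in their nests. In the scene view all three blades lie on the front deck clear of the clips. The gripper was empty and well clear, with wrist force near zero.

**Checks that disagreed or were less clean:**
- **Camera agreement:** the two cameras disagreed by about 4–7 mm on the fixture, and its back edge measured about 6 mm high against an expected 16 mm. I used the top view for position, the stated heights, and the feel of the jaws closing for centring. The lateral position then agreed within about 1 mm.
- **Side push at the middle blade:** the first grip was about 2–3 mm off to one side and pushed the blade with up to about 6 N. I corrected it before pulling.
- **Vertical load while pulling:** there was up to about 6 N upward on the two sound blades and 3 N on the weak one. This may have shifted the readings a little, but the difference between clips is clear.
- **Set-down:** the clip was pressed on the tray floor with about 11 N for a moment before I released it.
- **Bystanders:** I did not check the loupe, micrometer and plug gauge in a close-up at the end. Once clear of the start pose, the arm stayed away from them.

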